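# Pack four tested circuit boards into their transit trays

### The arm

A 6-joint arm with a two-finger parallel gripper is mounted at the origin on the work surface. World frame = base frame: x ahead of the robot, y to its left, z up, the work surface at z = 0. Lengths are in m, angles in rad, forces in N, time in s.
With the tool pointing down it reaches from about 0.25 to 0.725 m from the base axis. Payload 4 kg.
Tool frame: the origin (TCP) lies at the very end of the fingers, on their centre line; the grasp point (between the pads) lies bot.grasp_offset behind it (bot.grasp_offset is the distance from the TCP to the grasp point, in m); z points along the fingers, y is the direction in which the jaws open and shut (so a half turn about z gives the same grasp; the last joint's range is limited). The gripper opens to 85 mm and grips with 20 to 120 N. Pads are 22 mm wide; open, the fingers measure 114 mm over their backs; the gripper's body (76 mm by 85 mm) begins 54 mm behind the grasp point. The pads swing forward as they close: fully open they stand 13 mm farther back than shut.
Start: joints at [-1.342, 0.241, 0.005, 1.335, 0, 1.571], TCP at [0.113, -0.487, 0.231] pointing down, gripper open.
Joint ranges: [-2.72, 2.72], [-1.05, 1.87], [-1.09, 1.28], [-1.99, 2.15], [-1.42, 1.44], [-3.14, 3.14]. Speed limits (rad/s): [2.79, 2.79, 3.14, 3.14, 3.14, 3.14].

### API

Orientations are given as a unit quaternion [x, y, z, w].
In Python, from workcell import bot gives the robot as it stands. The module is installed in compiled form; this text tells all that it offers.
- The arm moves only by the shell command python3 -m jog 'ROWS' [OPENING]. ROWS is JSON, a list that holds one entry, the list of rows, each a list of 6 numbers: the shift along the tool's x, y, z in m, then the turn, a rotation vector about the tool's x, y, z in degrees. In form: [[[dx, dy, dz, wx, wy, wz], ...]]. A call has 1 to 12 rows; each row shifts and turns the pose as measured when the row begins, along the tool's axes as they then stand; what a row does not reach is not made up. A row lasts 1/8 s, in which the tool goes at most 62.5 mm and 10.7 degrees, less where a joint would pass 70% of its speed; a pose out of reach is approached as far as the arm can. A call is refused whole if a number of a shift passes 0.0625 or a number of a turn 10.7, either way. A call with a gripper value outside its range is refused whole. OPENING is the finger opening in m, from 0 to 0.0854, set as the call begins (- or left out, the last holds). The fingers move at their own pace and stop on an object; the grip force is fixed at half the most. Time passes only in rows, so rows that do not move let the fingers close. It gives the time, the measured TCP pose, the force and the opening at its end, in the units of the state.
- bot.get_obs(): the state, without advancing time (a new reading comes with each control period).
- bot.camera(name): name is "scene" or "top"; returns a dict with "pixels" (384x512x3 uint8, red, green, blue), "fx", "fy", "cx", "cy" (pixels), "k1" (the pictures are not rectified: a ray, as slopes to the right and down, at radius r is drawn at 1 + k1 r^2 times it, then the intrinsics apply), "rvec" (rotation vector, rad) and "tvec" (3), from world to camera coordinates, as OpenCV has them. Camera axes: x right, y down, z forward; pixel columns grow to the right and rows downward; lengths in m; the calibration is good to about 2 mm. A picture is of the moment at which its call begins. There is no depth.
- bot.job_done(): hands the job in, once; it reports no verdict.
The state is a dict: "clock": time; "joint_pos": joint angles; "joint_vel": joint speeds; "tau": joint torques, N m; "eef_pos": TCP position; "tool_rot": TCP orientation; "ft_force": force on the tool from outside, world axes, zero at the start; "ft_torque": the same for the moment, N m; "grip_width": finger opening in m.
Only numpy, scipy, OpenCV 4.12 (cv2) and the standard library are available. Lean on these libraries where they do the work, as an engineer would, in place of code of your own. Each camera call takes 0.05 s, during which the arm holds its last target. There are 200 camera calls.

### The job

The four circuit boards on the bench mat have been tested and go back to stores: put each one into the black tray whose pink-floored pocket has its outline (long strip, oblong, square, round), so that it lies flat inside the pocket on its feet. Set the boards down, do not let them drop, and do not shift or knock over the blue bottle and the screw dish that stand among them.

Things in the scene. Friction and masses are not known exactly. Their poses are not given: they have to be found in the camera images.
- strip_mid (a point): Long narrow green circuit board, 96 mm (along its x) x 30 mm (y). Tall part: black finned heatsink 34 mm along x, 20 mm along y, good to grip across y. Four white feet 0-6 mm up, 2 mm board 6-8 mm, tall part 8-40 mm (heights above the underside of the feet), white sockets 12 mm wide, 12 mm tall, 33 mm either side of the middle. Point: on the centre line of board and tall part, 20 mm above the underside of the feet; z up, x along the board. About 70 g.
- oblong_mid (a point): Blue oblong circuit board, 86 mm (along its x) x 46 mm (y). Tall part: transformer with yellow winding, 24 mm along x, 26 mm along y, good to grip across y; black core 34 mm along x. Four white feet 0-6 mm up, 2 mm board 6-8 mm, tall part 8-40 mm (heights above the underside of the feet), green terminal blocks 10 mm tall along both short edges. Point: on the centre line of board and tall part, 20 mm above the underside of the feet; z up, x along the board. About 110 g.
- square_mid (a point): Red square circuit board, 56 x 56 mm. Tall part: silver finned heatsink 34 x 34 mm, sides parallel to the board's, good to grip across either. Four white feet 0-6 mm up, 2 mm board 6-8 mm, tall part 8-40 mm (heights above the underside of the feet). Point: on the centre line of board and tall part, 20 mm above the underside of the feet; z up, x and y parallel to the sides. About 90 g.
- round_mid (a point): Round white circuit board, 62 mm across. Tall part: upright round capacitor, dark, 25 mm across, good to grip from any side. Four white feet 0-6 mm up, 2 mm board 6-8 mm, tall part 8-40 mm (heights above the underside of the feet). Point: on the centre line of board and tall part, 20 mm above the underside of the feet; z up. About 60 g.
- tray_strip: Black transit tray, fixed, 130 x 100 mm outside (long side along its x), 16 mm tall, with a pink-floored pocket in its middle: a long narrow pocket 108 mm (along the tray's x) x 42 mm (y), 10 mm deep; for the long narrow board, long side along the pocket, either way round. The pocket floor is 6 mm above the tray's underside. Origin: centre of the underside, below the pocket's centre; z up.
- tray_oblong: Black transit tray, fixed, 130 x 100 mm outside (long side along its x), 16 mm tall, with a pink-floored pocket in its middle: an oblong pocket 98 mm (along the tray's x) x 58 mm (y), 10 mm deep; for the oblong board, long side along the pocket, either way round. The pocket floor is 6 mm above the tray's underside. Origin: centre of the underside, below the pocket's centre; z up.
- tray_square: Black transit tray, fixed, 130 x 100 mm outside (long side along its x), 16 mm tall, with a pink-floored pocket in its middle: a square pocket 68 x 68 mm, sides parallel to the tray's x and y, 10 mm deep; for the square board, any of the four ways round. The pocket floor is 6 mm above the tray's underside. Origin: centre of the underside, below the pocket's centre; z up.
- tray_round: Black transit tray, fixed, 130 x 100 mm outside (long side along its x), 16 mm tall, with a pink-floored pocket in its middle: a round pocket 74 mm across, 10 mm deep; for the round board, turned anyhow. The pocket floor is 6 mm above the tray's underside. Origin: centre of the underside, below the pocket's centre; z up.
- bottle: Blue dispenser bottle with a white top, standing among the boards, loose, 44 mm across, 95 mm tall. Origin: centre of its underside.
- dish: Small round steel dish with brass screws in it, loose, 50 mm across, 16 mm tall. Origin: centre of its underside.
There are look-alikes about, which are no part of the job. What is shaped like the part that bears square_mid but turquoise is not meant.

How it is judged:
By the outcome, as a careful person would: the job done as asked, in the order asked, and still so for the second after the job is handed in, with the robot touching nothing.
It also fails if it takes over 112 s, if anything falls off the work surface, if the arm or the gripper's body presses on something with over 40 N, if the wrist force passes 120 N, or if a joint passes its speed limit or range.

## Working session

There is one attempt and no reset: what is moved stays moved. The work goes in short steps, Python scripts to look and compute and a shell command to move; the robot and the scene stay as the last step left them, time stands still between calls to the robot, and variables do not carry over. Pictures are saved under pics/ and viewed, on a budget of 14 in all, crops included, one or two more only if the job needs it, and the job is handed in when it is done.

```bash
mkdir -p pics; cat > h.py <<'E'
import numpy as np, cv2
from workcell import bot
from scipy.spatial.transform import Rotation as R
def cam(n):
    c=bot.camera(n); c['R']=cv2.Rodrigues(np.array(c['rvec'],float))[0]; c['t']=np.array(c['tvec'],float); return c
def ray(c,u,v):
    xd=(u-c['cx'])/c['fx']; yd=(v-c['cy'])/c['fy']; rd=np.hypot(xd,yd); r=rd
    for _ in range(20): r=rd/(1+c['k1']*r*r)
    s=r/rd if rd>0 else 1
    return -c['R'].T@c['t'], c['R'].T@np.array([xd*s,yd*s,1])
def onz(c,u,v,z):
    o,d=ray(c,u,v); return o+d*(z-o[2])/d[2]
def proj(c,p):
    q=c['R']@np.array(p)+c['t']; x,y=q[:2]/q[2]; s=1+c['k1']*(x*x+y*y); return c['fx']*x*s+c['cx'],c['fy']*y*s+c['cy']
def save(c,f): cv2.imwrite('pics/'+f,c['pixels'][:,:,::-1])
E
python3 - <<'E'
from h import *
for n in('top','scene'):
    c=cam(n); save(c,n+'0.png'); print(n,-c['R'].T@c['t'],c['fx'],c['k1'],c['R'].round(2).tolist())
o=bot.get_obs(); print(o['eef_pos'],o['tool_rot'],bot.grasp_offset,o['clock'],o['grip_width'])
E
```

```text
top [0.35014558 0.14982535 1.05048091] 383.86949470016486 -0.10506624308657771 [[-0.02, -1.0, 0.01], [-0.99, 0.02, -0.13], [0.13, -0.01, -0.99]]
scene [1.53319133 0.80702859 1.06928209] 470.1919184939055 -0.1666308319520082 [[-0.55, 0.83, -0.0], [0.53, 0.35, -0.77], [-0.64, -0.42, -0.64]]
[ 0.11328749 -0.48640902  0.23049379] [ 9.93462559e-01  1.14154360e-01 -9.31035195e-05 -9.58038716e-04] 0.0187 0.1 0.08551305453063375
```

View pics/top0.png

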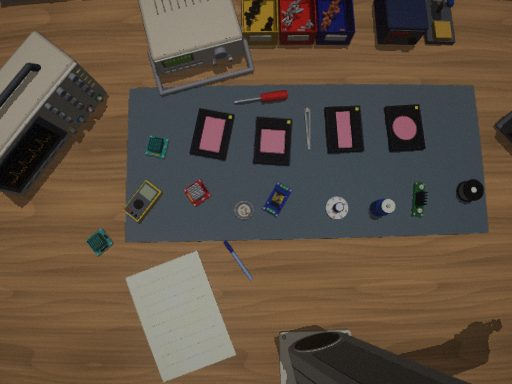

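View pics/scene0.png

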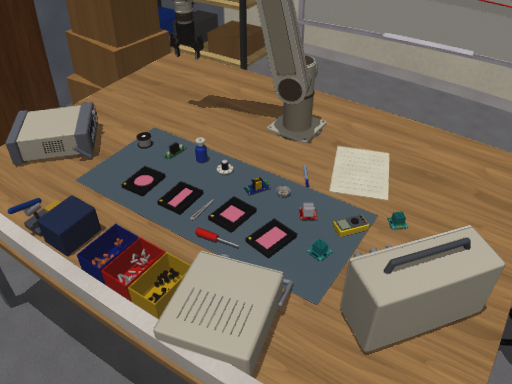

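Top view: the trays, left to right, are oblong or square (212,134), square or oblong (272,141), strip (344,130) and round (404,128). The boards are red (197,192), blue (278,198), white (337,207) and green (419,198). The dish is at (243,210) and the bottle at (383,207). The turquoise look-alikes at (157,147) and (99,242) are to be left alone.

```bash
cat > m.py <<'E'
from h import *
def rects(c,mask,z,seed,rad=22,name=''):
    m=np.zeros_like(mask); cv2.circle(m,seed,rad,255,-1); m&=mask
    # 4x subpixel-ish: use pixel centres of mask, hull offset by half a pixel
    v,u=np.nonzero(m)
    P=np.array([onz(c,a+i,b+j,z)[:2] for a,b in zip(u,v) for i in(-.4,.4) for j in(-.4,.4)])*1000
    (cx,cy),(w,h),a=cv2.minAreaRect(P.astype(np.float32))
    if w<h: w,h,a=h,w,a-90
    print(name,'n',len(u),'c',round(cx,1),round(cy,1),'size',round(w,1),round(h,1),'ang',round((a+90)%180-90,1),'mean',P.mean(0).round(1)); return m
E
cat > m1.py <<'E'
from m import *
c=cam('top'); im=c['pixels']; hsv=cv2.cvtColor(im,cv2.COLOR_RGB2HSV).astype(int); H,S,V=[hsv[...,i] for i in range(3)]
f=lambda b:(b*255).astype(np.uint8)
pink=f(((H>150)|(H<8))&(S>50)&(V>150))
for n,s in dict(A=(212,134),B=(272,141),strip=(344,130),rnd=(404,128)).items(): rects(c,pink,.006,s,25,n)
red=f(((H>170)|(H<8))&(S>120)&(V>60)); rects(c,red,.008,(197,192),20,'red')
blue=f((H>105)&(H<125)&(S>140)&(V>40)); rects(c,blue,.008,(278,198),26,'blue')
grn=f((H>40)&(H<85)&(S>100)&(V>30)); rects(c,grn,.008,(419,198),26,'green')
wh=f((S<60)&(V>140)); rects(c,wh,.008,(337,207),16,'white')
big=im[165:240,150:450]; big=cv2.resize(big,None,fx=2.6,fy=2.6,interpolation=cv2.INTER_CUBIC)
s=cam('scene'); b2=cv2.resize(s['pixels'][120:270,120:380],(780,390*780//676),interpolation=cv2.INTER_CUBIC)
out=np.zeros((195+b2.shape[0],780,3),np.uint8); out[:195]=big[:195,:780]; out[195:]=b2
cv2.imwrite('pics/b1.png',out[:600,:,::-1]); print(out.shape)
E
python3 m1.py
```

```text
A n 573 c 636.7 269.6 size 93.8 54.0 ang -11.3 mean [635.9 269.6]
B n 467 c 612.7 100.4 size 64.5 63.1 ang 85.1 mean [612.6 100.5]
strip n 391 c 644.3 -101.1 size 102.6 37.7 ang 1.1 mean [ 645.2 -101.5]
rnd n 244 c 647.1 -280.2 size 65.9 64.6 ang 89.6 mean [ 646.4 -277.6]
red n 162 c 471.3 310.0 size 59.3 59.1 ang 33.1 mean [468.9 305.1]
blue n 242 c 449.1 91.8 size 88.2 47.9 ang -30.9 mean [449.4  91.7]
green n 165 c 441.4 -303.9 size 99.2 32.9 ang -7.9 mean [ 439.8 -300.3]
white n 269 c 422.4 -71.1 size 60.6 59.8 ang 88.6 mean [423.  -71.6]
(645, 780, 3)
```

View pics/b1.png

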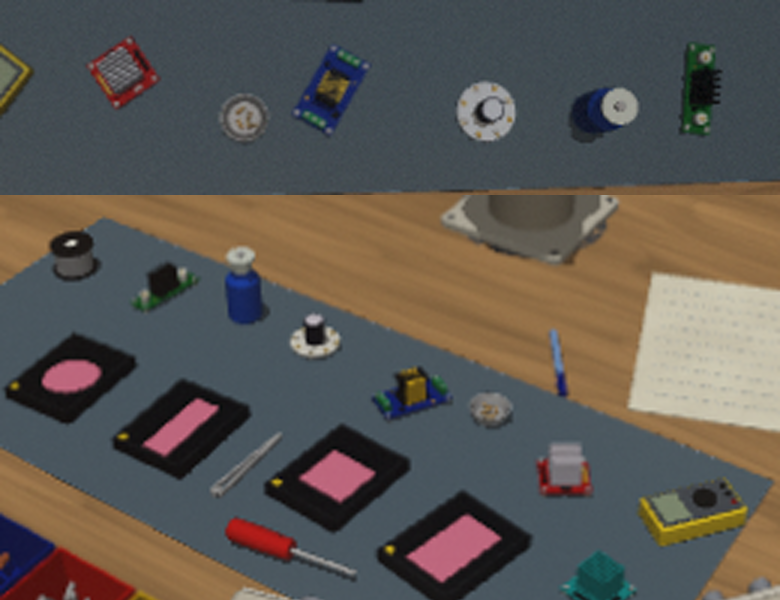

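The crop shows the same layout. The blue board's ends point away from the dish, the strip's heatsink is black, and tray A is the oblong one and tray B the square one. Next: cross-check with the scene camera and write a helper that works out the moves.

```bash
cat > m2.py <<'E'
from m import *
f=lambda b:(b*255).astype(np.uint8)
def hs(c):
    hsv=cv2.cvtColor(c['pixels'],cv2.COLOR_RGB2HSV).astype(int); return [hsv[...,i] for i in range(3)]
c=cam('top'); H,S,V=hs(c)
t0,t1=(150+620/2.6,165+106/2.6),(243.5,210)
print('bottle',onz(c,*t0,.095).round(3),'dish',onz(c,*t1,.016).round(3))
wide=f(((H>140)|(H<12))&(S>35)&(V>110)); rects(c,wide,.006,(404,128),17,'rnd')
s=cam('scene'); H,S,V=hs(s)
k=lambda x,y:(int(120+x/3),int(120+(y-195)/3))
pink=f(((H>140)|(H<12))&(S>35)&(V>110))
for n,p in dict(A=(455,548),B=(337,475),strip=(180,427),rnd=(70,375)).items(): rects(s,pink,.006,k(*p),19,n)
rects(s,f(((H>170)|(H<8))&(S>120)),.008,k(565,475),12,'red')
rects(s,f((H>105)&(H<125)&(S>140)&(V>40)),.008,k(412,400),16,'blue')
rects(s,f((H>40)&(H<85)&(S>100)),.008,k(165,290),14,'green')
rects(s,f((S<60)&(V>130)),.008,k(315,340),11,'white')
E
python3 m2.py
cat > go.py <<'E'
import sys; from h import *
# usage: go.py x y z theta_deg (mm, deg)
x,y,z,th=map(float,sys.argv[1:]); o=bot.get_obs(); Rc=R.from_quat(o['tool_rot'])
best=None
for k in (0,180):
    w=(Rc.inv()*R.from_euler('z',th+k,degrees=True)*R.from_euler('x',180,degrees=True)).as_rotvec(degrees=True)
    if best is None or np.linalg.norm(w)<np.linalg.norm(best): best=w
d=Rc.inv().apply(np.array([x,y,z])/1000-o['eef_pos'])
print('t',round(o['clock'],2),'pos',(np.array(o['eef_pos'])*1000).round(1),'d',(d*1000).round(1),'w',best.round(1),'f',np.round(o['ft_force'],1),'gw',round(o['grip_width']*1000,1),'q',np.round(o['joint_pos'],2))
n=max(np.linalg.norm(d)/.055,np.linalg.norm(best)/9,1); n=int(np.ceil(n)); print(n,'rows of',(d/n).round(4),(best/n).round(1))
E
python3 go.py 441 -303 120 -8
```

```text
bottle [ 0.418 -0.186  0.095] dish [0.42  0.183 0.016]
rnd n 424 c 646.7 -278.7 size 70.6 67.7 ang -5.0 mean [ 646.7 -279.1]
A n 337 c 627.8 262.6 size 96.0 56.5 ang -12.0 mean [628.7 263.1]
B n 220 c 604.8 94.0 size 65.8 64.6 ang -4.6 mean [604.9  94.3]
strip n 187 c 635.2 -108.7 size 106.2 40.3 ang 1.7 mean [ 636.6 -108.5]
rnd n 158 c 638.8 -285.7 size 70.5 64.3 ang -56.7 mean [ 638.9 -285.6]
red n 72 c 468.5 308.1 size 58.7 58.4 ang 33.2 mean [479.8 307.6]
blue n 80 c 448.6 87.4 size 85.0 52.4 ang -32.6 mean [451.3  94.2]
green n 41 c 438.8 -301.7 size 99.2 34.7 ang -14.2 mean [ 445.7 -301.4]
white n 88 c 409.0 -81.3 size 87.4 60.1 ang 33.3 mean [417.9 -77.2]
t 0.3 pos [ 113.4 -486.8  231. ] d [ 360.8 -104.6  111.1] w [-0.   0.  21.1] f [-0.  -0.2 -0.5] gw 85.2 q [-1.34  0.24  0.    1.34  0.    1.57]
8 rows of [ 0.0451 -0.0131  0.0139] [-0.   0.   2.6]
```

```bash
python3 -m jog '[[[0.045,-0.013,0.014,0,0,2.6],[0.045,-0.013,0.014,0,0,2.6],[0.045,-0.013,0.014,0,0,2.6],[0.045,-0.013,0.014,0,0,2.6],[0.045,-0.013,0.014,0,0,2.6],[0.045,-0.013,0.014,0,0,2.6],[0.045,-0.013,0.014,0,0,2.6],[0.045,-0.013,0.014,0,0,2.6],[0,0,0,0,0,0]]]' 0.05; python3 go.py 440.5 -303 70 -8
```

```text
clock: 1.42
eef_pos: [0.4744, -0.3593, 0.1151]
tool_rot: [0.997, -0.075, 0.0, 0.002]
ft_force: [-0.2, 0.4, -0.4]
grip_width: 0.0501
t 1.43 pos [ 474.4 -359.3  115.1] d [-42.  -50.7  44.9] w [ 0.2 -0.  -0.6] f [-0.2  0.4 -0.4] gw 50.1 q [-0.65  0.5   0.07  1.14 -0.    2.65]
2 rows of [-0.021  -0.0254  0.0224] [ 0.1 -0.  -0.3]
```

```bash
sed -i 's/for k in (0,180)/for k in (0,)/' go.py; python3 -m jog '[[[-0.021,-0.0254,0.0224,0,0,0],[-0.021,-0.0254,0.0224,0,0,0],[0,0,0,0,0,0]]]'; python3 go.py 440.5 -303 14 -8; python3 - <<'E'
from h import *
c=cam('top'); s=cam('scene')
a=cv2.resize(c['pixels'][160:240,370:470],(400,320),interpolation=cv2.INTER_CUBIC)
b=cv2.resize(s['pixels'][120:184,140:220],(400,320),interpolation=cv2.INTER_CUBIC)
cv2.imwrite('pics/n1.png',np.hstack([a,b])[:,:,::-1])
E
```

```text
clock: 1.8
eef_pos: [0.4376, -0.302, 0.0687]
tool_rot: [0.997, -0.075, -0.001, 0.002]
ft_force: [0.8, -0.0, 0.1]
grip_width: 0.05
t 1.8 pos [ 437.6 -302.    68.7] d [ 3.1  0.4 54.6] w [ 0.2  0.1 -0.6] f [ 0.8 -0.   0.1] gw 50.0 q [-0.6   0.43 -0.18  0.97 -0.    2.69]
1 rows of [0.0031 0.0004 0.0546] [ 0.2  0.1 -0.6]
```

View pics/n1.png

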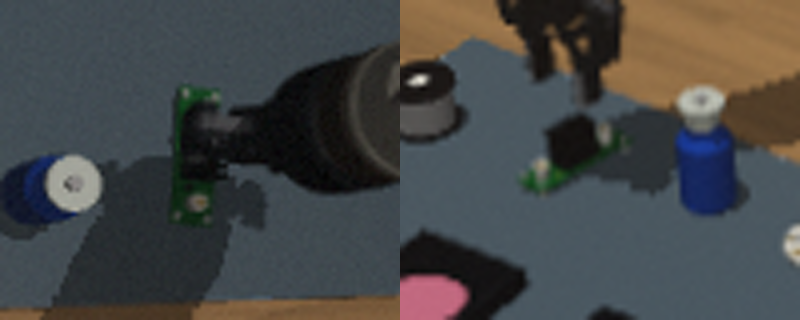

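The gripper hangs above the strip's heatsink, centred over it in the top crop at (205,140), with the fingers on either side in the scene crop. Going down and closing.

```bash
python3 -m jog '[[[0.003,0.0004,0.025,0,0,-0.6],[0,0,0.02,0,0,0],[0,0,0.009,0,0,0],[0,0,0,0,0,0]]]'; python3 go.py 440.5 -303 14 -8
```

```text
clock: 2.4
eef_pos: [0.4501, -0.3142, 0.0218]
tool_rot: [0.997, -0.072, 0.009, 0.008]
ft_force: [-0.3, 0.2, -0.3]
grip_width: 0.05
t 2.4 pos [ 450.1 -314.2   21.8] d [-11.2  -9.8   7.5] w [ 0.9 -1.1 -0.3] f [-0.3  0.2 -0.3] gw 50.0 q [-0.61  0.5  -0.21  0.84 -0.01  2.68]
1 rows of [-0.0112 -0.0098  0.0075] [ 0.9 -1.1 -0.3]
```

```bash
python3 -m jog '[[[0,0,0,0,0,0],[0,0,0,0,0,0]]]'; python3 go.py 440.5 -303 18 -8
```

```text
clock: 2.65
eef_pos: [0.4513, -0.3155, 0.0236]
tool_rot: [0.997, -0.072, 0.01, 0.009]
ft_force: [-0.2, 0.2, -0.3]
grip_width: 0.0497
t 2.65 pos [ 451.3 -315.5   23.6] d [-12.6 -10.9   5.2] w [ 1.  -1.3 -0.3] f [-0.2  0.2 -0.3] gw 49.7 q [-0.61  0.5  -0.2   0.84 -0.01  2.68]
1 rows of [-0.0126 -0.0109  0.0052] [ 1.  -1.3 -0.3]
```

```bash
python3 -m jog '[[[-0.006,-0.005,0,0.5,-0.6,0],[-0.006,-0.005,0,0.5,-0.6,0],[0,0,0,0,0,0]]]'; python3 go.py 440.5 -303 14 -8
```

```text
clock: 3.02
eef_pos: [0.4405, -0.3031, 0.0243]
tool_rot: [0.997, -0.072, 0.0, -0.001]
ft_force: [-0.2, -0.3, 0.5]
grip_width: 0.0505
t 3.02 pos [ 440.5 -303.1   24.3] d [ 0.  -0.1 10.3] w [-0.1 -0.  -0.3] f [-0.2 -0.3  0.5] gw 50.5 q [-0.6   0.49 -0.22  0.87  0.    2.68]
1 rows of [ 0.     -0.0001  0.0103] [-0.1 -0.  -0.3]
```

```bash
python3 -m jog '[[[0,0,0.0034,0,0,0],[0,0,0.0034,0,0,0],[0,0,0.0034,0,0,0],[0,0,0,0,0,0]]]'; python3 go.py 440.5 -303 14 -8; python3 -m jog '[[[0,0,0,0,0,0],[0,0,0,0,0,0],[0,0,0,0,0,0],[0,0,0,0,0,0]]]' 0; python3 go.py 440.5 -303 14 -8
```

```text
clock: 3.52
eef_pos: [0.4404, -0.303, 0.013]
tool_rot: [0.997, -0.072, 0.0, -0.001]
ft_force: [0.1, -0.5, -0.2]
grip_width: 0.0499
t 3.52 pos [ 440.4 -303.    13. ] d [ 0.1  0.  -1. ] w [-0.1 -0.  -0.3] f [ 0.1 -0.5 -0.2] gw 49.9 q [-0.6   0.5  -0.23  0.84  0.    2.68]
1 rows of [ 0.0001  0.     -0.001 ] [-0.1 -0.  -0.3]
clock: 4.03
eef_pos: [0.4405, -0.3031, 0.0132]
tool_rot: [0.997, -0.072, 0.0, -0.001]
ft_force: [-0.1, 0.1, -1.2]
grip_width: 0.0192
t 4.03 pos [ 440.5 -303.1   13.2] d [-0.1 -0.1 -0.8] w [-0.1 -0.  -0.3] f [-0.1  0.1 -1.2] gw 19.2 q [-0.6   0.5  -0.23  0.84  0.    2.68]
1 rows of [-0.0001 -0.0001 -0.0008] [-0.1 -0.  -0.3]
```

```bash
python3 -m jog '[[[0,0,-0.01,0,0,0],[0,0,-0.02,0,0,0],[0,0,-0.02,0,0,0],[0,0,-0.02,0,0,0],[0,0,-0.015,0,0,0],[0,0,0,0,0,0]]]'; python3 go.py 642 -100.5 110 1.3
```

```text
clock: 4.78
eef_pos: [0.4406, -0.3033, 0.1036]
tool_rot: [0.997, -0.072, 0.001, -0.0]
ft_force: [0.6, -0.6, -1.2]
grip_width: 0.0188
t 4.78 pos [ 440.6 -303.3  103.6] d [ 170.1 -229.7   -6. ] w [-0.  -0.1 -9.6] f [ 0.6 -0.6 -1.2] gw 18.8 q [-0.6   0.4  -0.12  1.05  0.    2.68]
6 rows of [ 0.0283 -0.0383 -0.001 ] [-0.  -0.  -1.6]
```

```bash
python3 -m jog '[[[0.028,-0.038,-0.001,0,0,-1.6],[0.028,-0.038,-0.001,0,0,-1.6],[0.028,-0.038,-0.001,0,0,-1.6],[0.028,-0.038,-0.001,0,0,-1.6],[0.028,-0.038,-0.001,0,0,-1.6],[0.028,-0.038,-0.001,0,0,-1.6],[0,0,0,0,0,0],[0,0,0,0,0,0]]]'; python3 go.py 642 -100.5 50 1.3
```

```text
clock: 5.78
eef_pos: [0.6273, -0.0827, 0.1048]
tool_rot: [1.0, 0.012, -0.002, -0.0]
ft_force: [0.1, -0.3, -0.5]
grip_width: 0.0195
t 5.78 pos [627.3 -82.7 104.8] d [14.5 18.2 54.7] w [-0.1  0.3  0.1] f [ 0.1 -0.3 -0.5] gw 19.5 q [-0.13  0.58  0.18  1.18  0.    2.99]
2 rows of [0.0073 0.0091 0.0273] [-0.   0.1  0.1]
```

```bash
python3 -m jog '[[[0.0048,0.006,0.015,0,0,0],[0.0048,0.006,0.015,0,0,0],[0.0048,0.006,0.012,0,0,0],[0,0,0.01,0,0,0],[0,0,0,0,0,0],[0,0,0,0,0,0]]]'; python3 go.py 642 -100.5 30 1.3; cat > look.py <<'E'
import sys; from h import *
# look.py out x y z(mm)  : crops round a world point in both views, marks pocket centre
f=sys.argv[1]; p=np.array(list(map(float,sys.argv[2:5])))/1000; o=[]
for n,w in(('top',32),('scene',32)):
    c=cam(n); u,v=proj(c,p); u0=int(np.clip(u-w,0,512-2*w)); v0=int(np.clip(v-w,0,384-2*w))
    o.append(cv2.resize(c['pixels'][v0:v0+2*w,u0:u0+2*w],(400,400),interpolation=cv2.INTER_CUBIC)); print(n,u0,v0,'scale',200/w,'pt',round(u,1),round(v,1))
cv2.imwrite('pics/'+f,np.hstack(o)[:,:,::-1])
E
python3 look.py n2.png 642 -100.5 20
```

```text
clock: 6.52
eef_pos: [0.6397, -0.1058, 0.0469]
tool_rot: [1.0, 0.009, -0.005, -0.001]
ft_force: [-0.7, -0.0, -0.3]
grip_width: 0.019
t 6.53 pos [ 639.7 -105.8   46.9] d [ 2.6 -5.2 16.9] w [-0.1  0.5 -0.3] f [-0.7 -0.  -0.3] gw 19.0 q [-0.16  0.66  0.17  1.09 -0.    2.96]
1 rows of [ 0.0026 -0.0052  0.0169] [-0.1  0.5 -0.3]
top 312 96 scale 6.25 pt 344.1 128.3
scene 148 163 scale 6.25 pt 180.2 195.3
```

View pics/n2.png

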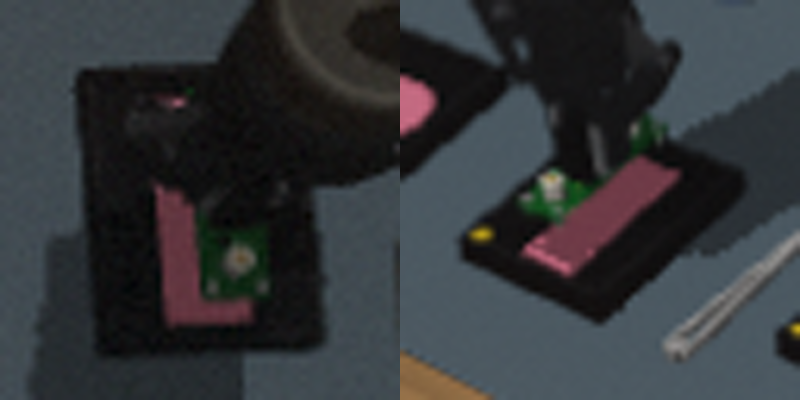

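The strip board hangs over the strip pocket, about 5 mm too far to −y (top crop: board centre at (235,250), pocket at (205,260)), which agrees with the readout.

```bash
python3 -m jog '[[[0.0015,-0.003,0.004,0,0.4,-0.3],[0.001,-0.002,0.004,0,0,0],[0,0,0.004,0,0,0],[0,0,0.004,0,0,0],[0,0,0,0,0,0]]]'; python3 go.py 642 -100.5 19.5 1.3; python3 look.py n3.png 642 -100.5 20
```

```text
clock: 7.25
eef_pos: [0.6429, -0.0994, 0.0313]
tool_rot: [1.0, 0.013, 0.0, -0.0]
ft_force: [-0.8, 0.4, -1.6]
grip_width: 0.019
t 7.25 pos [642.9 -99.4  31.3] d [-0.9  1.1 11.8] w [-0.1 -0.   0.1] f [-0.8  0.4 -1.6] gw 19.0 q [-0.15  0.67  0.15  1.04  0.    2.96]
1 rows of [-0.0009  0.0011  0.0118] [-0.1 -0.   0.1]
top 312 96 scale 6.25 pt 344.1 128.3
scene 148 163 scale 6.25 pt 180.2 195.3
```

View pics/n3.png

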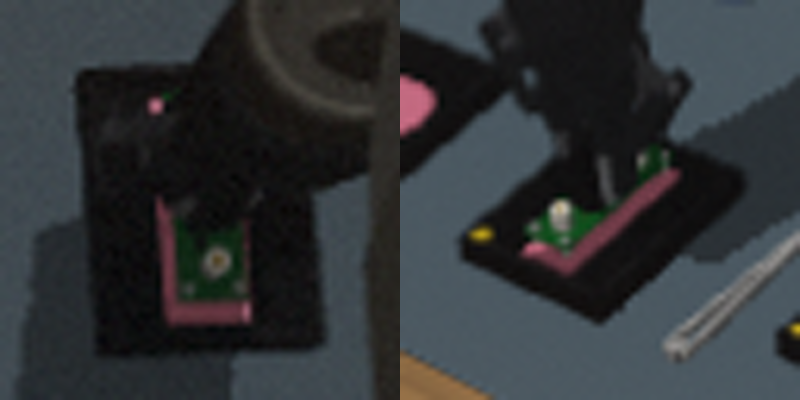

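The board is about 12 mm above its seat. Allowing for parallax, it is centred in the pocket in both views. Lowering.

```bash
python3 -m jog '[[[-0.0005,0.0005,0.003,0,0,0],[0,0,0.003,0,0,0],[0,0,0.003,0,0,0],[0,0,0.0015,0,0,0],[0,0,0,0,0,0]]]'; python3 go.py 642 -100.5 19.5 1.3
```

```text
clock: 7.98
eef_pos: [0.6428, -0.1003, 0.0207]
tool_rot: [1.0, 0.012, 0.001, -0.0]
ft_force: [0.6, -0.7, -0.7]
grip_width: 0.0191
t 7.97 pos [ 642.8 -100.3   20.7] d [-0.8  0.2  1.2] w [-0.  -0.1  0.1] f [ 0.6 -0.7 -0.7] gw 19.1 q [-0.16  0.68  0.14  1.02  0.    2.96]
1 rows of [-0.0008  0.0002  0.0012] [-0.  -0.1  0.1]
```

```bash
python3 -m jog '[[[0,0,0.001,0,0,0],[0,0,0,0,0,0]]]'; python3 -m jog '[[[0,0,0.001,0,0,0],[0,0,0,0,0,0]]]' 
```

```text
clock: 8.22
eef_pos: [0.6429, -0.1003, 0.0197]
tool_rot: [1.0, 0.012, 0.001, -0.0]
ft_force: [1.3, 0.1, -0.8]
grip_width: 0.0191
clock: 8.48
eef_pos: [0.6433, -0.1003, 0.0193]
tool_rot: [1.0, 0.012, 0.001, -0.0]
ft_force: [0.3, -0.1, -0.9]
grip_width: 0.0189
```

```bash
python3 -m jog '[[[0,0,0.001,0,0,0],[0,0,0,0,0,0]]]'; python3 -m jog '[[[0,0,0,0,0,0],[0,0,0,0,0,0],[0,0,0,0,0,0]]]' 0.04; python3 -m jog '[[[0,0,-0.01,0,0,0],[0,0,-0.02,0,0,0],[0,0,-0.02,0,0,0],[0,0,-0.02,0,0,0],[0,0,-0.015,0,0,0],[0,0,0,0,0,0],[0,0,0,0,0,0]]]'; python3 go.py 422.5 -71.5 80 0
```

```text
clock: 8.72
eef_pos: [0.6435, -0.1003, 0.0193]
tool_rot: [1.0, 0.012, 0.002, -0.0]
ft_force: [0.4, -0.4, -0.1]
grip_width: 0.0193
clock: 9.1
eef_pos: [0.6437, -0.1004, 0.0189]
tool_rot: [1.0, 0.012, 0.002, -0.0]
ft_force: [0.8, -0.1, 0.4]
grip_width: 0.0402
clock: 9.98
eef_pos: [0.6436, -0.1005, 0.1087]
tool_rot: [1.0, 0.012, 0.002, -0.0]
ft_force: [-0.5, 0.5, -0.1]
grip_width: 0.0396
t 9.97 pos [ 643.6 -100.5  108.7] d [-220.4  -34.4   27.7] w [-0.  -0.3  1.4] f [-0.5  0.5 -0.1] gw 39.6 q [-0.16  0.61  0.24  1.2   0.    2.96]
5 rows of [-0.0441 -0.0069  0.0055] [-0.  -0.1  0.3]
```

```bash
python3 -m jog '[[[-0.044,-0.007,0.002,0,0,0],[-0.044,-0.007,0.002,0,0,0],[-0.044,-0.007,0.002,0,0,0],[-0.044,-0.007,0.002,0,0,0],[-0.044,-0.007,0.002,0,0,0],[0,0,0,0,0,0],[0,0,0,0,0,0]]]' 0.06; python3 go.py 422.5 -71.5 50 0;  python3 look.py n4.png 642 -100.5 20
```

```text
clock: 10.85
eef_pos: [0.4117, -0.0692, 0.0903]
tool_rot: [1.0, 0.012, -0.003, -0.001]
ft_force: [-0.2, -0.5, -0.0]
grip_width: 0.0598
t 10.85 pos [411.7 -69.2  90.3] d [11.   2.6 40.2] w [-0.1  0.4  1.4] f [-0.2 -0.5 -0. ] gw 59.8 q [-0.17  0.21 -0.43  0.94  0.    2.95]
1 rows of [0.011  0.0026 0.0402] [-0.1  0.4  1.4]
top 312 96 scale 6.25 pt 344.1 128.3
scene 148 163 scale 6.25 pt 180.2 195.3
```

View pics/n4.png

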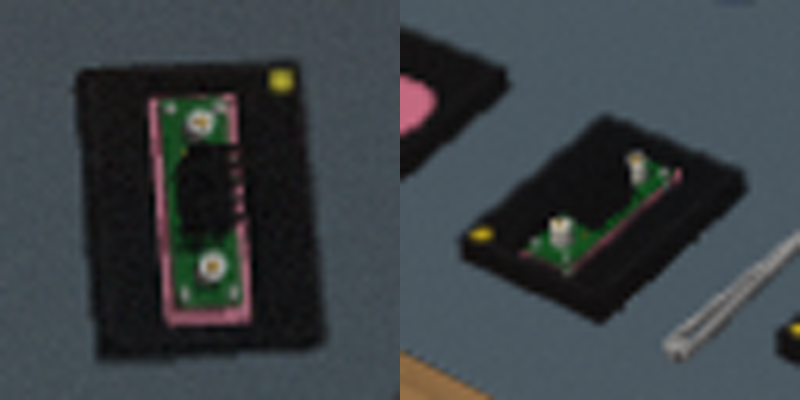

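The strip board lies flat in its pocket: the top crop shows pink round it at x 150–250. On to the round board.

```bash
python3 -m jog '[[[0.006,0.0015,0.01,0,0,0],[0.005,0.001,0.01,0,0.3,0],[0,0,0.01,0,0,0],[0,0,0.01,0,0,0],[0,0,0,0,0,0],[0,0,0,0,0,0]]]'; python3 go.py 422.5 -71.5 13.5 1.3;  python3 look.py n5.png 422 -71.5 20
```

```text
clock: 11.7
eef_pos: [0.4255, -0.0718, 0.046]
tool_rot: [1.0, 0.013, -0.001, -0.001]
ft_force: [-0.7, -0.1, -0.1]
grip_width: 0.06
t 11.7 pos [425.5 -71.8  46. ] d [-2.9 -0.3 32.5] w [-0.2  0.2  0.1] f [-0.7 -0.1 -0.1] gw 60.0 q [-0.17  0.29 -0.46  0.82  0.    2.95]
1 rows of [-0.0029 -0.0003  0.0325] [-0.2  0.2  0.1]
top 305 175 scale 6.25 pt 337.6 207.3
scene 192 134 scale 6.25 pt 224.4 166.4
```

View pics/n5.png

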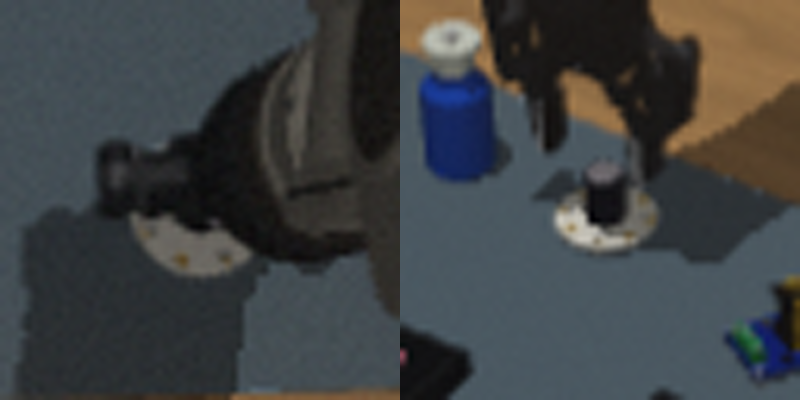

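The open fingers straddle the capacitor (scene crop (605,190)), and the bottle is clear. Descending.

```bash
python3 -m jog '[[[-0.002,0,0.007,0,0,0],[-0.002,0,0.007,0,0,0],[-0.001,0,0.006,0,0,0],[0,0,0,0,0,0]]]'; python3 go.py 422.5 -71.5 13.5 1.3
```

```text
clock: 12.3
eef_pos: [0.4204, -0.072, 0.0254]
tool_rot: [1.0, 0.013, -0.001, -0.001]
ft_force: [0.0, -0.6, -0.1]
grip_width: 0.0598
t 12.3 pos [420.4 -72.   25.4] d [ 2.1 -0.4 11.9] w [-0.1  0.1  0.1] f [ 0.  -0.6 -0.1] gw 59.8 q [-0.17  0.32 -0.5   0.76  0.    2.95]
1 rows of [ 0.0021 -0.0004  0.0119] [-0.1  0.1  0.1]
```

```bash
python3 -m jog '[[[0.001,0,0.004,0,0,0],[0.001,0,0.004,0,0,0],[0,0,0.003,0,0,0],[0,0,0,0,0,0]]]'; python3 -m jog '[[[0,0,0,0,0,0],[0,0,0,0,0,0],[0,0,0,0,0,0],[0,0,0,0,0,0]]]' 0; python3 go.py 422.5 -71.5 13.5 1.3; python3 -m jog '[[[0,0,-0.005,0,0,0],[0,0,-0.015,0,0,0],[0,0,-0.02,0,0,0],[0,0,-0.02,0,0,0],[0,0,-0.02,0,0,0],[0,0,-0.01,0,0,0],[0,0,0,0,0,0]]]'; python3 go.py 645 -277.5 110 1.3
```

```text
clock: 12.8
eef_pos: [0.4229, -0.072, 0.0137]
tool_rot: [1.0, 0.013, -0.0, -0.001]
ft_force: [-0.9, -0.9, 0.0]
grip_width: 0.0594
clock: 13.3
eef_pos: [0.4232, -0.072, 0.0141]
tool_rot: [1.0, 0.013, 0.0, -0.001]
ft_force: [0.7, 0.5, -0.1]
grip_width: 0.0236
t 13.3 pos [423.2 -72.   14.1] d [-0.7 -0.5  0.6] w [-0.1 -0.   0.1] f [ 0.7  0.5 -0.1] gw 23.6 q [-0.17  0.34 -0.51  0.73  0.    2.95]
1 rows of [-0.0007 -0.0005  0.0006] [-0.1 -0.   0.1]
clock: 14.18
eef_pos: [0.4225, -0.072, 0.1073]
tool_rot: [1.0, 0.013, -0.001, -0.001]
ft_force: [-0.5, -0.6, -1.5]
grip_width: 0.0233
t 14.18 pos [422.5 -72.  107.3] d [217.3 211.   -3.5] w [-0.1  0.1  0.1] f [-0.5 -0.6 -1.5] gw 23.3 q [-0.17  0.2  -0.39  0.98  0.    2.95]
6 rows of [ 0.0362  0.0352 -0.0006] [-0.  0.  0.]
```

```bash
python3 -m jog '[[[0.05,0.01,0,0,0,0],[0.05,0.03,0,0,0,0],[0.04,0.04,0,0,0,0],[0.03,0.045,0,0,0,0],[0.025,0.045,0,0,0,0],[0.018,0.036,0,0,0,0],[0,0,0,0,0,0],[0,0,0,0,0,0]]]'; python3 go.py 645 -277.5 40 1.3
```

```text
clock: 15.18
eef_pos: [0.6401, -0.2754, 0.0912]
tool_rot: [1.0, 0.014, -0.01, -0.005]
ft_force: [-0.2, 0.1, -1.1]
grip_width: 0.0238
t 15.18 pos [ 640.1 -275.4   91.2] d [ 5.8  2.7 51.1] w [-0.6  1.1  0.3] f [-0.2  0.1 -1.1] gw 23.8 q [-0.41  0.73  0.42  1.28  0.    2.71]
1 rows of [0.0058 0.0027 0.0511] [-0.6  1.1  0.3]
```

```bash
python3 -m jog '[[[0.003,0.001,0.01,-0.3,0.5,0],[0.002,0.001,0.012,-0.3,0.5,0],[0,0,0.012,0,0,0],[0,0,0.012,0,0,0],[0,0,0,0,0,0],[0,0,0,0,0,0]]]'; python3 go.py 645 -277.5 20 1.3;  python3 look.py n6.png 645 -277.5 20
```

```text
clock: 15.92
eef_pos: [0.6432, -0.2719, 0.0418]
tool_rot: [1.0, 0.017, -0.002, -0.0]
ft_force: [0.5, -0.4, -0.5]
grip_width: 0.0232
t 15.93 pos [ 643.2 -271.9   41.8] d [ 1.7  5.7 21.7] w [-0.   0.2  0.6] f [ 0.5 -0.4 -0.5] gw 23.2 q [-0.4   0.76  0.34  1.15 -0.    2.71]
1 rows of [0.0017 0.0057 0.0217] [-0.   0.2  0.6]
top 373 94 scale 6.25 pt 405.5 126.8
scene 111 146 scale 6.25 pt 143.0 178.5
```

View pics/n6.png

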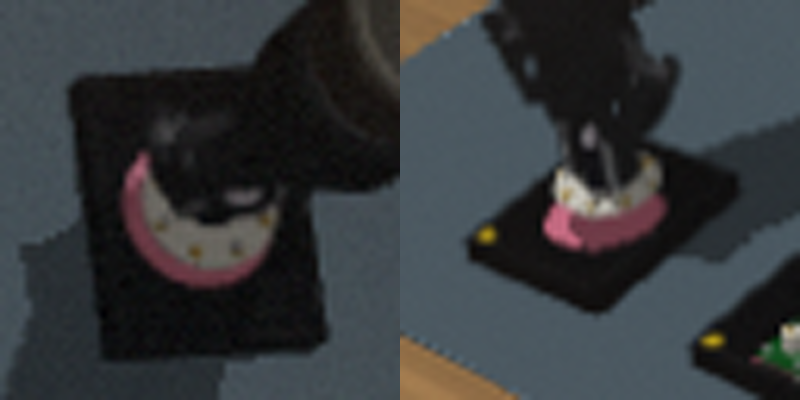

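The round board hangs above its pocket, shifted a little by parallax: board about (211,200), pocket (199,215). Moving 5 mm to −y and lowering.

```bash
python3 -m jog '[[[0,0.003,0.003,0,0.2,0],[0,0.0025,0.004,0,0,0],[0,0,0.003,0,0,0],[0,0,0,0,0,0],[0,0,0,0,0,0]]]'; python3 go.py 643.5 -277.5 20 1.3;  python3 look.py n7.png 645 -277.5 20
```

```text
clock: 16.65
eef_pos: [0.6439, -0.2787, 0.0321]
tool_rot: [1.0, 0.016, 0.001, 0.0]
ft_force: [-0.3, -0.2, -0.3]
grip_width: 0.0233
t 16.65 pos [ 643.9 -278.7   32.1] d [-0.4 -1.3 12.1] w [ 0.  -0.1  0.6] f [-0.3 -0.2 -0.3] gw 23.3 q [-0.41  0.77  0.33  1.13  0.    2.7 ]
1 rows of [-0.0004 -0.0013  0.0121] [ 0.  -0.1  0.6]
top 373 94 scale 6.25 pt 405.5 126.8
scene 111 146 scale 6.25 pt 143.0 178.5
```

View pics/n7.png

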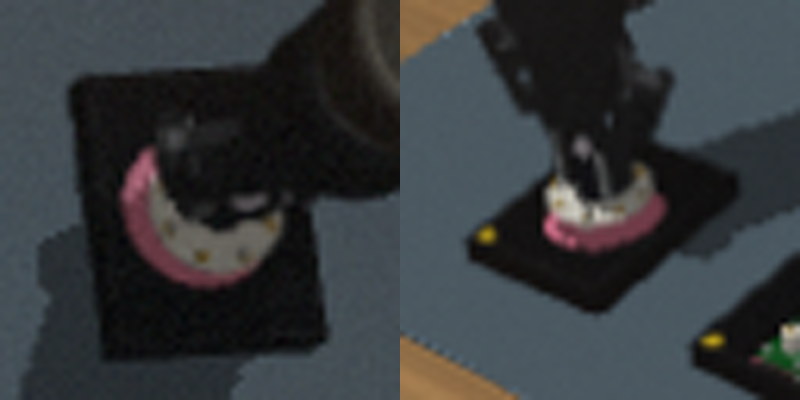

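```bash
python3 - <<'E'
from h import *
c=cam('top'); s=cam('scene')
p=lambda c,o,a,b,z:(onz(c,o[0]+a/6.25,o[1]+b/6.25,z)*1000).round(1)[:2]
o=(372.5,93.5)
print('L',p(c,o,123,210,.016),'R',p(c,o,276,210,.006),'B(near)',p(c,o,203,287,.016))
print('board R',p(c,o,285,222,.026),'board B',p(c,o,215,277,.026))
o=(110.5,145.5)
print('scene pocket left',p(s,o,143,225,.006),'right',p(s,o,267,205,.006),'near',p(s,o,195,250,.016))
print('scene board left',p(s,o,145,200,.026),'right',p(s,o,257,185,.026),'near',p(s,o,190,224,.026))
E
```

```text
L [ 645.4 -240. ] R [ 647.9 -316.6] B(near) [ 609.3 -274.6]
board R [ 636.6 -311.4] board B [ 611.3 -276.4]
scene pocket left [ 665.8 -309.8] right [ 611.  -260.7] near [ 673.9 -256.9]
scene board left [ 664.5 -304.7] right [ 617.5 -258.8] near [ 666.3 -266.2]
```

```bash
python3 -m jog '[[[0.001,-0.001,0.002,0,0,0],[0.001,-0.0005,0.003,0,0,0],[0,0,0.003,0,0,0],[0,0,0.002,0,0,0],[0,0,0,0,0,0]]]'; python3 go.py 646 -277.3 20 1.3
```

```text
clock: 17.48
eef_pos: [0.6461, -0.2767, 0.0214]
tool_rot: [1.0, 0.016, 0.001, -0.0]
ft_force: [-0.6, -0.8, -0.6]
grip_width: 0.0235
t 17.48 pos [ 646.1 -276.7   21.4] d [-0.1  0.6  1.4] w [ 0.  -0.1  0.6] f [-0.6 -0.8 -0.6] gw 23.5 q [-0.4   0.78  0.33  1.11  0.    2.7 ]
1 rows of [-0.0001  0.0006  0.0014] [ 0.  -0.1  0.6]
```

```bash
python3 -m jog '[[[0,0,0.001,0,0,0],[0,0,0.0007,0,0,0],[0,0,0,0,0,0]]]'; python3 -m jog '[[[0,0,0.0006,0,0,0],[0,0,0,0,0,0]]]'; python3 go.py 646 -277.3 20 1.3
```

```text
clock: 17.85
eef_pos: [0.6463, -0.2768, 0.0203]
tool_rot: [1.0, 0.016, 0.001, 0.0]
ft_force: [0.3, 0.1, -0.4]
grip_width: 0.023
clock: 18.1
eef_pos: [0.6465, -0.2769, 0.0203]
tool_rot: [1.0, 0.016, 0.002, 0.0]
ft_force: [-0.4, 0.3, 0.7]
grip_width: 0.0234
t 18.1 pos [ 646.5 -276.9   20.3] d [-0.5  0.3  0.3] w [ 0.  -0.2  0.6] f [-0.4  0.3  0.7] gw 23.4 q [-0.41  0.78  0.32  1.11  0.    2.7 ]
1 rows of [-0.0005  0.0003  0.0003] [ 0.  -0.2  0.6]
```

```bash
python3 -m jog '[[[0,0,0,0,0,0],[0,0,0,0,0,0],[0,0,0,0,0,0]]]' 0.045; python3 -m jog '[[[0,0,-0.01,0,0,0],[0,0,-0.015,0,0,0],[0,0,-0.02,0,0,0],[0,0,-0.02,0,0,0],[-0.02,0,-0.02,0,0,0],[-0.04,-0.02,0,0,0,0],[-0.04,-0.04,0,0,0,0],[-0.04,-0.05,0,0,0,0],[-0.03,-0.05,0,0,0,0],[0,-0.05,0,0,0,0],[0,-0.05,0,0,0,0],[0,0,0,0,0,0]]]'; python3 go.py 449 90.5 110 149
```

```text
clock: 18.48
eef_pos: [0.6465, -0.277, 0.0198]
tool_rot: [1.0, 0.016, 0.002, 0.0]
ft_force: [0.2, 0.4, 0.9]
grip_width: 0.0447
clock: 19.98
eef_pos: [0.4694, -0.0195, 0.1199]
tool_rot: [1.0, 0.015, 0.014, 0.004]
ft_force: [0.4, 0.3, 0.5]
grip_width: 0.0448
t 19.98 pos [469.4 -19.5 119.9] d [ -17.3 -110.7    8.6] w [   2.2   -0.  -147.2] f [0.4 0.3 0.5] gw 44.8 q [-0.04  0.24 -0.3   1.   -0.01  3.07]
17 rows of [-0.001  -0.0065  0.0005] [ 0.1 -0.  -8.7]
```

```bash
python3 -m jog '[[[0,0,0,0,0,-10.5],[0,0,0,0,0,-10.5],[0,0,0,0,0,-10.5],[0,0,0,0,0,-10.5],[0,0,0,0,0,-10.5],[0,0,0,0,0,-10.5],[0,0,0,0,0,-10.5],[0,0,0,0,0,-10.5],[0,0,0,0,0,-10.5],[0,0,0,0,0,-10.5],[0,0,0,0,0,-10.5],[0,0,0,0,0,-10.5]]]' 0.065; python3 go.py 449 90.5 100 149;  python3 look.py n8.png 645 -277.5 20
```

```text
clock: 21.48
eef_pos: [0.4783, -0.0321, 0.1339]
tool_rot: [0.418, 0.908, 0.004, 0.026]
ft_force: [-0.3, 0.0, -1.1]
grip_width: 0.0653
t 21.48 pos [478.3 -32.1 133.9] d [113.6  56.6  30.5] w [  1.2   2.8 -18.4] f [-0.3  0.  -1.1] gw 65.3 q [-0.06  0.23 -0.28  1.01 -0.01  0.8 ]
3 rows of [0.0379 0.0189 0.0102] [ 0.4  0.9 -6.1]
top 373 94 scale 6.25 pt 405.5 126.8
scene 111 146 scale 6.25 pt 143.0 178.5
```

View pics/n8.png

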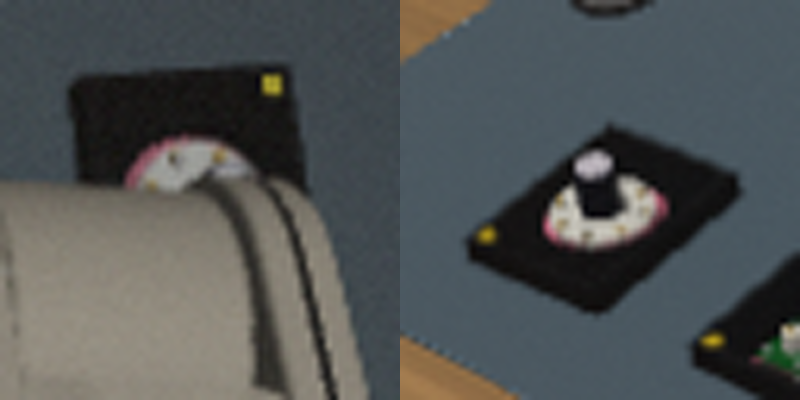

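The round board sits flat in its pocket (scene crop: even pink rim round (605,210)). Next the blue oblong.

```bash
python3 -m jog '[[[0.038,0.019,0.01,0.4,0.9,-6],[0.036,0.023,0.01,0.4,0.9,-6],[0.034,0.026,0.01,0.4,0.9,-6],[0,0,0,0,0,0],[0,0,0,0,0,0]]]'; python3 go.py 449 90.5 60 149
```

```text
clock: 22.2
eef_pos: [0.4522, 0.0915, 0.1043]
tool_rot: [0.28, 0.96, 0.001, 0.004]
ft_force: [-0.8, 0.1, -0.3]
grip_width: 0.0652
t 22.2 pos [452.2  91.5 104.3] d [ 2.5 -2.7 44.3] w [ 0.2  0.4 -1.6] f [-0.8  0.1 -0.3] gw 65.2 q [ 0.2   0.26 -0.32  0.98 -0.    0.77]
1 rows of [ 0.0025 -0.0027  0.0443] [ 0.2  0.4 -1.6]
```

```bash
python3 -m jog '[[[0.0015,-0.0015,0.011,0,0.4,-1.6],[0.001,-0.001,0.013,0,0,0],[0,0,0.013,0,0,0],[0,0,0.013,0,0,0],[0,0,0,0,0,0],[0,0,0,0,0,0]]]'; python3 go.py 449 90.5 14 149;  python3 look.py n9.png 449 90.5 20
```

```text
clock: 22.95
eef_pos: [0.449, 0.0876, 0.0505]
tool_rot: [0.27, 0.963, 0.001, 0.0]
ft_force: [0.6, 0.4, 1.8]
grip_width: 0.0649
t 22.95 pos [449.   87.6  50.5] d [ 1.5  2.3 36.5] w [ 0.2  0.  -0.3] f [0.6 0.4 1.8] gw 64.9 q [ 0.19  0.33 -0.4   0.85  0.    0.74]
1 rows of [0.0015 0.0023 0.0365] [ 0.2  0.  -0.3]
top 245 166 scale 6.25 pt 277.6 198.6
scene 224 153 scale 6.25 pt 256.6 185.1
```

View pics/n9.png

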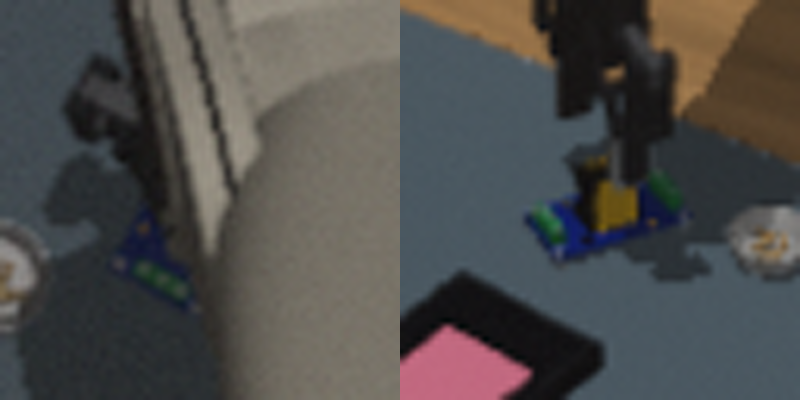

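The fingers straddle the yellow winding (scene crop (615,200)) and the dish is well clear. Descending.

```bash
python3 -m jog '[[[0.001,0.001,0.009,0,0,0],[0.0005,0.0015,0.009,0,0,0],[0,0,0.008,0,0,0],[0,0,0,0,0,0]]]'; python3 go.py 449 90.5 14 149
```

```text
clock: 23.55
eef_pos: [0.4497, 0.0913, 0.0235]
tool_rot: [0.27, 0.963, 0.002, 0.001]
ft_force: [-0.1, 0.9, 0.4]
grip_width: 0.065
t 23.55 pos [449.7  91.3  23.5] d [ 0.2 -1.   9.5] w [ 0.2  0.1 -0.3] f [-0.1  0.9  0.4] gw 65.0 q [ 0.2   0.37 -0.43  0.78  0.    0.74]
1 rows of [ 0.0002 -0.001   0.0095] [ 0.2  0.1 -0.3]
```

```bash
python3 -m jog '[[[0,-0.0005,0.0035,0,0,0],[0,0,0.003,0,0,0],[0,0,0.0025,0,0,0],[0,0,0,0,0,0]]]'; python3 -m jog '[[[0,0,0,0,0,0],[0,0,0,0,0,0],[0,0,0,0,0,0],[0,0,0,0,0,0]]]' 0; python3 go.py 449 90.5 14 149; python3 -m jog '[[[0,0,-0.005,0,0,0],[0,0,-0.015,0,0,0],[0,0,-0.02,0,0,0],[0,0,-0.02,0,0,0],[0,0,-0.02,0,0,0],[0,0,-0.01,0,0,0],[0,0,0,0,0,0]]]'; python3 go.py 634.5 268.5 110 168.7
```

```text
clock: 24.05
eef_pos: [0.4497, 0.0909, 0.0141]
tool_rot: [0.27, 0.963, 0.002, 0.001]
ft_force: [-0.5, 0.8, -0.5]
grip_width: 0.0649
clock: 24.55
eef_pos: [0.45, 0.0909, 0.0145]
tool_rot: [0.27, 0.963, 0.002, 0.002]
ft_force: [-0.3, 0.0, -0.4]
grip_width: 0.0252
t 24.55 pos [450.   90.9  14.5] d [ 0.7 -0.8  0.5] w [ 0.3  0.1 -0.3] f [-0.3  0.  -0.4] gw 25.2 q [ 0.2   0.38 -0.44  0.75  0.    0.74]
1 rows of [ 0.0007 -0.0008  0.0005] [ 0.3  0.1 -0.3]
clock: 25.42
eef_pos: [0.4479, 0.0903, 0.1067]
tool_rot: [0.27, 0.963, 0.001, 0.0]
ft_force: [-0.2, 0.6, -1.4]
grip_width: 0.0249
t 25.43 pos [447.9  90.3 106.7] d [-66.9 249.2  -2.7] w [  0.1   0.  -20. ] f [-0.2  0.6 -1.4] gw 24.9 q [ 0.2   0.25 -0.32  0.99  0.    0.74]
5 rows of [-0.0134  0.0498 -0.0005] [ 0.  0. -4.]
```

```bash
python3 -m jog '[[[-0.011,0.0415,-0.001,0,0,-4],[-0.014,0.0405,-0.001,0,0,-4],[-0.017,0.0395,-0.001,0,0,-4],[-0.019,0.038,-0.001,0,0,-4],[-0.022,0.037,-0.001,0,0,-4],[-0.0245,0.035,0,0,0,0],[0,0,0,0,0,0],[0,0,0,0,0,0]]]'; python3 go.py 634.5 268.5 60 168.7
```

```text
clock: 26.42
eef_pos: [0.6314, 0.2715, 0.0981]
tool_rot: [0.093, 0.996, -0.003, -0.008]
ft_force: [-1.2, -1.2, -0.8]
grip_width: 0.0253
t 26.43 pos [631.4 271.5  98.1] d [-4.2 -2.  38.1] w [-0.5 -0.9  0.6] f [-1.2 -1.2 -0.8] gw 25.3 q [0.41 0.71 0.39 1.27 0.   0.59]
1 rows of [-0.0042 -0.002   0.0381] [-0.5 -0.9  0.6]
```

```bash
python3 -m jog '[[[-0.002,-0.001,0.012,-0.4,-0.5,0.6],[-0.002,-0.001,0.015,0,-0.4,0],[0,0,0.015,0,0,0],[0,0,0.012,0,0,0],[0,0,0,0,0,0],[0,0,0,0,0,0]]]'; python3 go.py 634.5 268.5 33 168.7
```

```text
clock: 27.18
eef_pos: [0.631, 0.2644, 0.042]
tool_rot: [0.1, 0.995, -0.002, -0.002]
ft_force: [-0.1, -0.0, -1.2]
grip_width: 0.0251
t 27.18 pos [631.  264.4  42. ] d [-2.6  4.8  9. ] w [-0.2 -0.2 -0.2] f [-0.1 -0.  -1.2] gw 25.1 q [ 0.4   0.73  0.29  1.13 -0.    0.6 ]
1 rows of [-0.0026  0.0048  0.009 ] [-0.2 -0.2 -0.2]
```

```bash
python3 -m jog '[[[-0.0015,0.0025,0.003,-0.2,-0.2,-0.2],[-0.001,0.002,0.003,0,0,0],[0,0,0.0025,0,0,0],[0,0,0,0,0,0]]]'; python3 go.py 634.5 268.5 20.5 168.7;python3 look.py n10.png 634 268 20
```

```text
clock: 27.68
eef_pos: [0.6356, 0.2693, 0.0343]
tool_rot: [0.098, 0.995, 0.001, 0.002]
ft_force: [1.1, -0.1, -0.7]
grip_width: 0.0252
t 27.68 pos [635.6 269.3  34.3] d [ 1.  -1.  13.8] w [0.1 0.2 0. ] f [ 1.1 -0.1 -0.7] gw 25.2 q [ 0.4   0.74  0.29  1.11 -0.    0.6 ]
1 rows of [ 0.001  -0.001   0.0138] [0.1 0.2 0. ]
top 179 101 scale 6.25 pt 211.6 133.2
scene 239 203 scale 6.25 pt 271.3 235.5
```

View pics/n10.png

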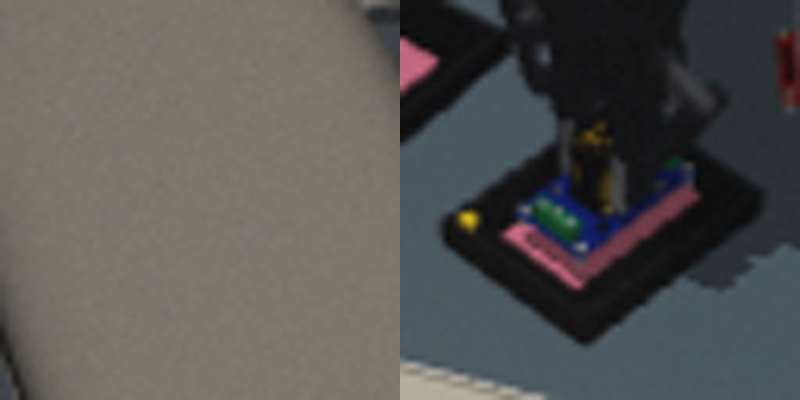

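```bash
python3 - <<'E'
from h import *
s=cam('scene')
p=lambda a,b,z:(onz(s,238.5+a/6.25,202.5+b/6.25,z)*1000).round(1)[:2]
print('board near,left,right',p(183,255,.026),p(117,212,.026),p(292,186,.026))
print('pocket near,left,right',p(183,290,.016),p(102,233,.016),p(300,195,.016))
def cor(c,a,w,h): 
    r=np.radians(a); u=np.array([np.cos(r),np.sin(r)]); v=np.array([-u[1],u[0]])
    return [(np.array(c)+i*u*w/2+j*v*h/2).round(1) for i,j in((1,1),(1,-1),(-1,1))]
print('model board',cor((635.6,269.3),-11.3,86,46)); print('model pocket',cor((634.5,268.5),-11.3,98,58))
E
```

```text
board near,left,right [673.7 279.9] [666.7 236.4] [602.8 300. ]
pocket near,left,right [685.6 287.6] [674.8 232.8] [597.2 301.9]
model board [array([682.3, 283.4]), array([673.3, 238.3]), array([597.9, 300.3])]
model pocket [array([688.2, 287.3]), array([676.9, 230.5]), array([592.1, 306.5])]
```

The scene crop shows the blue board over the oblong pocket, about 2 mm short in +x. The arm hides the tray from the top camera. Shifting 2 mm and lowering.

```bash
python3 -m jog '[[[-0.0015,-0.0003,0.003,0,0,0],[0,0,0.003,0,0,0],[0,0,0.003,0,0,0],[0,0,0.002,0,0,0],[0,0,0,0,0,0]]]'; python3 go.py 637.5 269.7 20.5 168.7;python3 look.py n11.png 634 268 20
```

```text
clock: 28.45
eef_pos: [0.6373, 0.2685, 0.0228]
tool_rot: [0.098, 0.995, 0.001, 0.002]
ft_force: [-0.2, 0.5, -1.6]
grip_width: 0.025
t 28.45 pos [637.3 268.5  22.8] d [0.  1.2 2.3] w [ 0.1  0.2 -0. ] f [-0.2  0.5 -1.6] gw 25.0 q [ 0.4   0.76  0.28  1.09 -0.    0.6 ]
1 rows of [0.     0.0012 0.0023] [ 0.1  0.2 -0. ]
top 179 101 scale 6.25 pt 211.6 133.2
scene 239 203 scale 6.25 pt 271.3 235.5
```

View pics/n11.png

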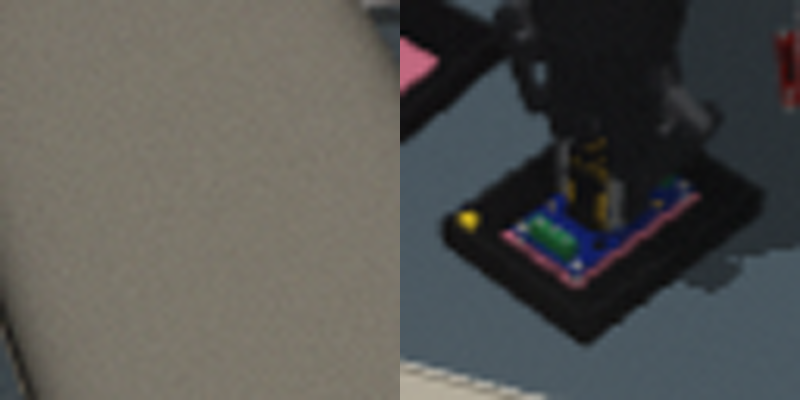

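The blue board is inside the pocket, with an even pink border on both visible sides. Seating it the last 2 mm.

```bash
python3 -m jog '[[[0,0.0003,0.001,0,0,0],[0,0,0.001,0,0,0],[0,0,0,0,0,0]]]'; python3 -m jog '[[[0,0,0.0007,0,0,0],[0,0,0,0,0,0]]]'; python3 go.py 637.5 269.7 20.5 168.7
```

```text
clock: 28.92
eef_pos: [0.6377, 0.2691, 0.0213]
tool_rot: [0.098, 0.995, 0.001, 0.002]
ft_force: [1.0, 0.7, -1.6]
grip_width: 0.0252
clock: 29.18
eef_pos: [0.6378, 0.2691, 0.0207]
tool_rot: [0.098, 0.995, 0.001, 0.002]
ft_force: [-0.2, -0.3, -1.4]
grip_width: 0.0249
t 29.18 pos [637.8 269.1  20.7] d [0.4 0.5 0.2] w [0.1 0.2 0. ] f [-0.2 -0.3 -1.4] gw 24.9 q [ 0.4   0.76  0.28  1.09 -0.    0.6 ]
1 rows of [0.0004 0.0005 0.0002] [0.1 0.2 0. ]
```

```bash
python3 -m jog '[[[0,0,0.0008,0,0,0],[0,0,0,0,0,0]]]'; python3 -m jog '[[[0,0,0.0006,0,0,0],[0,0,0,0,0,0]]]'
```

```text
clock: 29.42
eef_pos: [0.638, 0.2692, 0.0207]
tool_rot: [0.098, 0.995, 0.001, 0.003]
ft_force: [-0.3, -0.3, -0.9]
grip_width: 0.0251
clock: 29.68
eef_pos: [0.638, 0.2692, 0.0207]
tool_rot: [0.098, 0.995, 0.001, 0.003]
ft_force: [-0.7, 0.2, 0.2]
grip_width: 0.0253
```

```bash
python3 -m jog '[[[0,0,0,0,0,0],[0,0,0,0,0,0],[0,0,0,0,0,0]]]' 0.045; python3 -m jog '[[[0,0,-0.01,0,0,0],[0,0,-0.015,0,0,0],[0,0,-0.02,0,0,0],[0,0,-0.02,0,0,0],[0,0,-0.02,0,0,0],[0,0,0,0,0,0]]]'; python3 go.py 470.5 309.5 110 123
```

```text
clock: 30.05
eef_pos: [0.6384, 0.2693, 0.0204]
tool_rot: [0.098, 0.995, 0.001, 0.003]
ft_force: [-0.0, 0.5, -0.5]
grip_width: 0.0449
clock: 30.8
eef_pos: [0.6395, 0.2699, 0.1141]
tool_rot: [0.098, 0.995, 0.003, 0.006]
ft_force: [-0.6, 0.5, -0.1]
grip_width: 0.0446
t 30.8 pos [639.5 269.9 114.1] d [173.5   5.8   2.3] w [ 0.6  0.4 45.7] f [-0.6  0.5 -0.1] gw 44.6 q [ 0.4   0.68  0.39  1.27 -0.    0.6 ]
6 rows of [0.0289 0.001  0.0004] [0.1 0.1 7.6]
```

```bash
python3 -m jog '[[[0.029,0.001,0,0.1,0.1,7.6],[0.029,-0.003,0,0,0,7.6],[0.028,-0.007,0,0,0,7.6],[0.027,-0.01,0,0,0,7.6],[0.0255,-0.014,0,0,0,7.6],[0.0235,-0.017,0,0,0,7.6],[0,0,0,0,0,0],[0,0,0,0,0,0]]]' 0.068; python3 go.py 470.5 309.5 60 123; python3 look.py n12.png 637 269 20
```

```text
clock: 31.8
eef_pos: [0.4646, 0.3108, 0.1101]
tool_rot: [0.488, 0.873, 0.003, 0.003]
ft_force: [-0.7, 1.0, 0.3]
grip_width: 0.0679
t 31.8 pos [464.6 310.8 110.1] d [-4.1  3.9 50.1] w [ 0.5  0.2 -1.4] f [-0.7  1.   0.3] gw 67.9 q [ 0.59  0.43 -0.05  1.08 -0.    1.61]
1 rows of [-0.0041  0.0039  0.0501] [ 0.5  0.2 -1.4]
top 179 100 scale 6.25 pt 211.2 132.1
scene 239 204 scale 6.25 pt 271.1 236.2
```

View pics/n12.png

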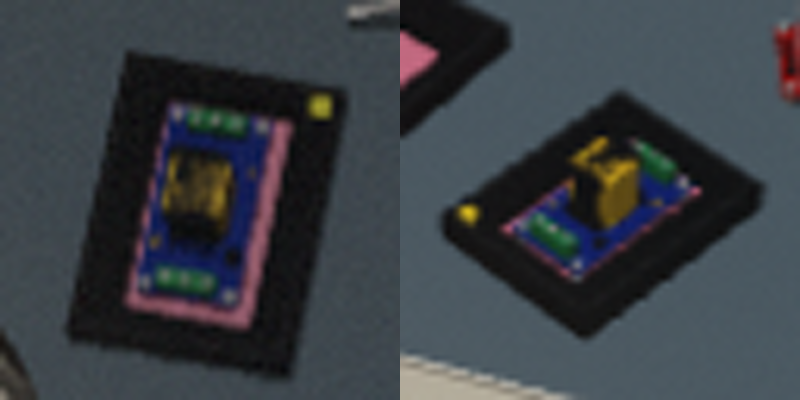

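The blue board lies flat in the oblong pocket, a couple of mm toward the far end but inside all round. Last, the red board.

```bash
python3 -m jog '[[[-0.002,0.002,0.012,0.4,0.2,-1.4],[-0.002,0.002,0.013,0,0,0],[0,0,0.013,0,0,0],[0,0,0.012,0,0,0],[0,0,0,0,0,0],[0,0,0,0,0,0]]]'; python3 go.py 470.5 309.5 14 123;  python3 look.py n13.png 470 309 20
```

```text
clock: 32.65
eef_pos: [0.4719, 0.308, 0.0544]
tool_rot: [0.478, 0.879, -0.001, -0.001]
ft_force: [0.6, -0.3, -0.5]
grip_width: 0.0677
t 32.65 pos [471.9 308.   54.4] d [ 2.  -0.2 40.4] w [-0.1 -0.1 -0.1] f [ 0.6 -0.3 -0.5] gw 67.7 q [ 0.58  0.5  -0.1   0.97  0.    1.57]
1 rows of [ 0.002  -0.0002  0.0404] [-0.1 -0.1 -0.1]
top 164 160 scale 6.25 pt 196.6 192.5
scene 275 179 scale 6.25 pt 307.8 211.1
```

View pics/n13.png

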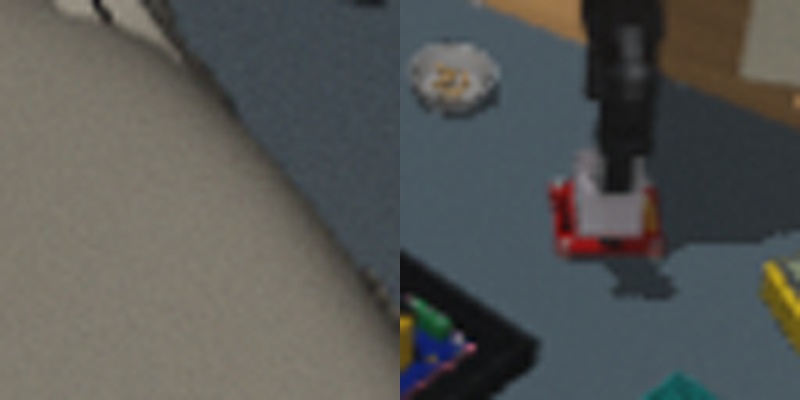

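The gripper is lined up on the silver heatsink at scene crop (610,200); the near finger shows in front of it.

```bash
python3 -m jog '[[[0.001,0,0.01,0,0,0],[0.001,0,0.01,0,0,0],[0,0,0.008,0,0,0],[0,0,0,0,0,0],[0,0,0,0,0,0]]]'; python3 go.py 470.5 309.5 14 123
```

```text
clock: 33.38
eef_pos: [0.4709, 0.3102, 0.0252]
tool_rot: [0.477, 0.879, -0.0, -0.001]
ft_force: [-0.4, -0.3, 0.7]
grip_width: 0.0681
t 33.38 pos [470.9 310.2  25.2] d [-0.4 -0.7 11.2] w [-0.1 -0.1 -0. ] f [-0.4 -0.3  0.7] gw 68.1 q [ 0.58  0.53 -0.13  0.91  0.    1.58]
1 rows of [-0.0004 -0.0007  0.0112] [-0.1 -0.1 -0. ]
```

```bash
python3 -m jog '[[[0,0,0.004,0,0,0],[0,0,0.004,0,0,0],[0,0,0.003,0,0,0],[0,0,0,0,0,0]]]'; python3 -m jog '[[[0,0,0,0,0,0],[0,0,0,0,0,0],[0,0,0,0,0,0],[0,0,0,0,0,0]]]' 0; python3 go.py 470.5 309.5 14 123; python3 -m jog '[[[0,0,-0.005,0,0,0],[0,0,-0.015,0,0,0],[0,0,-0.02,0,0,0],[0,0,-0.02,0,0,0],[0,0,-0.02,0,0,0],[0,0,-0.01,0,0,0],[0,0,0,0,0,0]]]'; python3 go.py 611 100.3 106 85.2
```

```text
clock: 33.88
eef_pos: [0.4713, 0.3104, 0.014]
tool_rot: [0.477, 0.879, 0.0, -0.0]
ft_force: [0.2, 0.7, -0.2]
grip_width: 0.0681
clock: 34.38
eef_pos: [0.4715, 0.3105, 0.0143]
tool_rot: [0.477, 0.879, 0.001, -0.0]
ft_force: [-0.7, 0.4, 0.2]
grip_width: 0.0329
t 34.38 pos [471.5 310.5  14.3] d [-0.3 -1.4  0.3] w [ 0.  -0.1 -0. ] f [-0.7  0.4  0.2] gw 32.9 q [ 0.58  0.55 -0.14  0.88  0.    1.58]
1 rows of [-0.0003 -0.0014  0.0003] [ 0.  -0.1 -0. ]
clock: 35.25
eef_pos: [0.4719, 0.3107, 0.1116]
tool_rot: [0.477, 0.879, 0.002, 0.0]
ft_force: [-0.2, -0.2, -1.3]
grip_width: 0.0332
t 35.25 pos [471.9 310.7 111.6] d [-252.2    2.2    5.4] w [ 0.2 -0.1 37.8] f [-0.2 -0.2 -1.3] gw 33.2 q [ 0.58  0.44 -0.03  1.1   0.    1.58]
5 rows of [-0.0504  0.0004  0.0011] [ 0.  -0.   7.6]
```

```bash
python3 -m jog '[[[-0.042,0.0005,0,0,0,6.3],[-0.042,0.005,0,0,0,6.3],[-0.041,0.0095,0,0,0,6.3],[-0.0395,0.014,0,0,0,6.3],[-0.038,0.018,0,0,0,6.3],[-0.0355,0.022,0,0,0,6.3],[0,0,0,0,0,0],[0,0,0,0,0,0]]]'; python3 go.py 611 100.3 60 85.2
```

```text
clock: 36.25
eef_pos: [0.6091, 0.093, 0.104]
tool_rot: [0.743, 0.67, -0.003, -0.003]
ft_force: [-0.3, 0.5, -0.3]
grip_width: 0.0333
t 36.25 pos [609.1  93.  104. ] d [ 7.5  1.6 44. ] w [-0.5  0.  -1.1] f [-0.3  0.5 -0.3] gw 33.3 q [0.15 0.55 0.13 1.16 0.   1.82]
1 rows of [0.0075 0.0016 0.044 ] [-0.5  0.  -1.1]
```

```bash
python3 -m jog '[[[0.004,0.001,0.014,-0.4,0,-1.1],[0.0035,0.001,0.015,0,0,0],[0,0,0.015,0,0,0],[0,0,0.015,0,0,0],[0,0,0,0,0,0],[0,0,0,0,0,0]]]'; python3 go.py 611 100.3 33 85.2
```

```text
clock: 37.0
eef_pos: [0.6089, 0.1038, 0.0407]
tool_rot: [0.734, 0.679, -0.002, -0.002]
ft_force: [-0.2, -0.6, -1.5]
grip_width: 0.0333
t 37.0 pos [608.9 103.8  40.7] d [-3.3  2.4  7.7] w [-0.3  0.   0.4] f [-0.2 -0.6 -1.5] gw 33.3 q [0.17 0.61 0.06 1.02 0.   1.82]
1 rows of [-0.0033  0.0024  0.0077] [-0.3  0.   0.4]
```

```bash
python3 -m jog '[[[-0.0017,0.001,0.003,-0.2,0,0.4],[-0.001,0.001,0.003,0,0,0],[0,0,0.002,0,0,0],[0,0,0,0,0,0]]]'; python3 go.py 611 100.3 20.3 85.2; python3 look.py n14.png 611 100 20
```

```text
clock: 37.5
eef_pos: [0.6121, 0.1004, 0.0338]
tool_rot: [0.737, 0.676, 0.001, 0.001]
ft_force: [0.5, 0.4, -0.9]
grip_width: 0.0331
t 37.5 pos [612.1 100.4  33.8] d [-0.2 -1.1 13.5] w [ 0.1 -0.  -0.1] f [ 0.5  0.4 -0.9] gw 33.1 q [ 0.16  0.62  0.05  1.   -0.    1.82]
1 rows of [-0.0002 -0.0011  0.0135] [ 0.1 -0.  -0.1]
top 240 108 scale 6.25 pt 272.6 140.1
scene 200 179 scale 6.25 pt 232.2 211.7
```

View pics/n14.png

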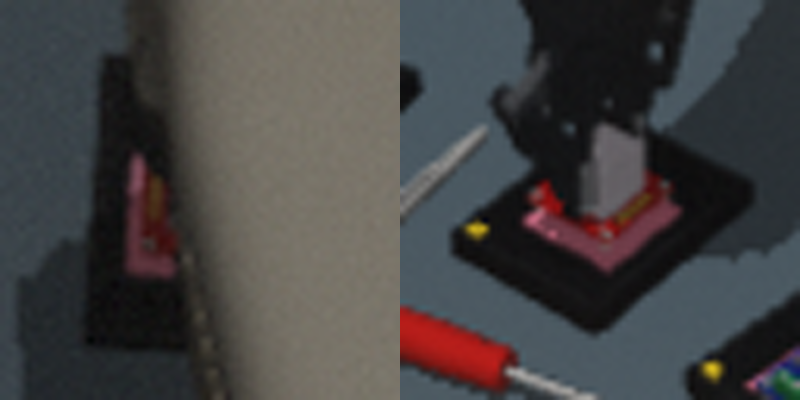

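The red board is square over its pocket, with similar pink margins on both visible sides. Lowering.

```bash
python3 -m jog '[[[0,-0.0005,0.003,0,0,0],[0,0,0.003,0,0,0],[0,0,0.003,0,0,0],[0,0,0.002,0,0,0],[0,0,0.0005,0,0,0],[0,0,0,0,0,0]]]'; python3 -m jog '[[[0,0,0.001,0,0,0],[0,0,0,0,0,0]]]'; python3 go.py 611 100.3 20.3 85.2
```

```text
clock: 38.35
eef_pos: [0.6116, 0.1007, 0.0215]
tool_rot: [0.737, 0.676, 0.001, 0.001]
ft_force: [0.3, 0.5, -0.4]
grip_width: 0.033
clock: 38.6
eef_pos: [0.6117, 0.1007, 0.0206]
tool_rot: [0.737, 0.676, 0.001, 0.001]
ft_force: [0.1, -0.3, -0.2]
grip_width: 0.0331
t 38.6 pos [611.7 100.7  20.6] d [-0.5 -0.7  0.3] w [ 0.1 -0.  -0.1] f [ 0.1 -0.3 -0.2] gw 33.1 q [ 0.16  0.63  0.03  0.97 -0.    1.82]
1 rows of [-0.0005 -0.0007  0.0003] [ 0.1 -0.  -0.1]
```

```bash
python3 -m jog '[[[0,0,0.0007,0,0,0],[0,0,0,0,0,0]]]'; python3 -m jog '[[[0,0,0.0006,0,0,0],[0,0,0,0,0,0]]]'
```

```text
clock: 38.85
eef_pos: [0.612, 0.1007, 0.0204]
tool_rot: [0.737, 0.676, 0.001, 0.001]
ft_force: [-1.0, 0.3, -1.2]
grip_width: 0.0332
clock: 39.1
eef_pos: [0.6121, 0.1007, 0.0204]
tool_rot: [0.737, 0.676, 0.001, 0.001]
ft_force: [-0.5, 0.8, -1.7]
grip_width: 0.0333
```

```bash
python3 -m jog '[[[0,0,0.0006,0,0,0],[0,0,0,0,0,0]]]'; python3 -m jog '[[[0,0,0,0,0,0],[0,0,0,0,0,0],[0,0,0,0,0,0]]]' 0.055; python3 -m jog '[[[0,0,-0.01,0,0,0],[0,0,-0.015,0,0,0],[0,0,-0.02,0,0,0],[0,0,-0.02,0,0,0],[0,0,-0.02,0,0,0],[0,0.0,-0.03,0,0,0],[0,-0.05,0,0,0,0],[0,-0.05,0,0,0,0],[0,-0.05,0,0,0,0],[0,-0.05,0,0,0,0],[0,0,0,0,0,0]]]'; python3 - <<'E'
from h import *
a=cam('top'); b=cam('scene')
x=cv2.resize(a['pixels'][90:240,170:450],(780,418),interpolation=cv2.INTER_CUBIC)
y=cv2.resize(b['pixels'][179:243,200:264],(182,182),interpolation=cv2.INTER_CUBIC)
o=np.zeros((600,780,3),np.uint8); o[:418]=x; o[418:,:182]=y
z=cv2.resize(b['pixels'][130:220,130:330],(404,182),interpolation=cv2.INTER_CUBIC); o[418:,200:604]=z
cv2.imwrite('pics/f.png',o[:,:,::-1])
E
```

```text
clock: 39.35
eef_pos: [0.6121, 0.1007, 0.0204]
tool_rot: [0.737, 0.676, 0.001, 0.001]
ft_force: [-0.3, -0.5, 0.9]
grip_width: 0.0331
clock: 39.72
eef_pos: [0.6123, 0.1008, 0.0197]
tool_rot: [0.737, 0.676, 0.001, 0.001]
ft_force: [1.0, -0.1, -0.2]
grip_width: 0.0551
clock: 41.1
eef_pos: [0.4115, 0.1188, 0.1484]
tool_rot: [0.737, 0.676, 0.009, 0.005]
ft_force: [-0.6, -0.7, 0.0]
grip_width: 0.0552
```

View pics/f.png

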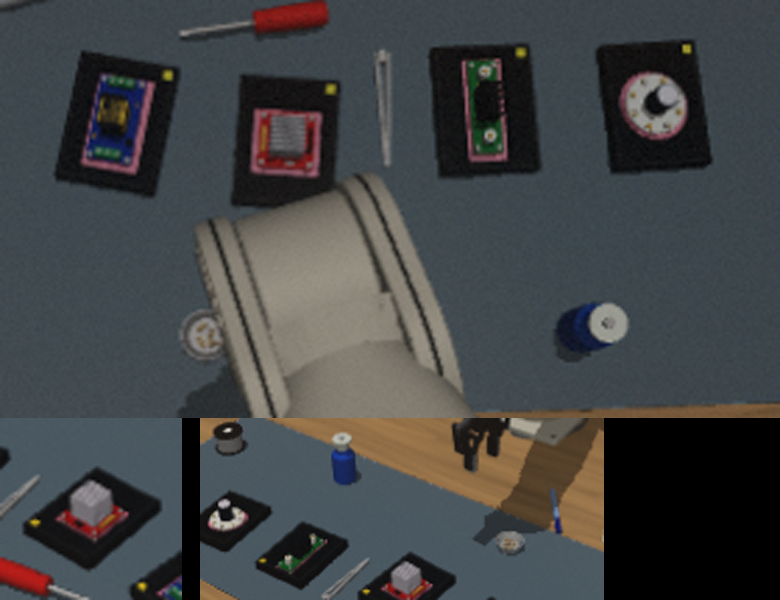

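All four boards lie in their pockets. The bottle top at pixel (388,206) and the dish at (243,210) are where they started, and the gripper is clear.

```bash
python3 -c "
from workcell import bot; print(bot.job_done())"
```

```text
the job is handed in; nothing more can be done
None
```

All four boards are back in their trays, and I handed the job in at about 41 s of the 112 s allowed. I gripped each board by its tall part, lowered it until it touched the pocket floor, and only then opened the gripper.

- **Placing:** the last pictures show the strip, oblong, square and round boards flat in their matching pockets, with pink showing round them.
- **Oblong board:** it sits a few mm toward the far end of its pocket, but inside. The scene camera placed the trays a few mm off from the top camera. The 2 mm shift I made from the scene view pushed the board that way.
- **Bottle and dish:** both are at the same top-camera pixels as at the start, to within a pixel.
- **Forces:** the end-of-call force readings stayed under 2 N throughout.
- **Strip pickup:** the first descent drifted about 12 mm sideways, with no contact force in the reading. I corrected it before gripping.
- **Pictures:** I viewed 18, four past the budget of 14.

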